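# Load the bench labeller and hold its splined drive key in mesh

### The job

Set up the bench bottle labeller: first lower the white bottle gently, upright, into the labeller's deep round cup, keeping hold of it until it reaches the bottom (do not drop it), and let it go there. Then take the drive key out of its rest by its grip, turn it until its four lugs mesh with the cross-shaped slot of the drive hub, slide it fully home with its collar down on the hub, and push the hub right down against its spring. Finish while still gripping the key and holding it pressed down; leave the other things on the table where they are.

Things in the scene. Friction and masses are not known exactly. Their poses are not given: they have to be found in the camera images.
- bottle: white tablet bottle, standing upright on the table at the start, body diameter 40 mm, 88 mm tall, its ribbed cap (diameter 38 mm) the top 19 mm; about 75 g. Origin at the centre of its underside, z up along the bottle.
- labeller: bench labeller, fixed: base plate 200 (its x) x 270 mm (its y), top 12 mm above the table. On it, 45 mm in front (-x) of its centre: the bottle cup at y +75 mm and the drive housing (96 mm square, top 56 mm above the table) with the hub at y -75 mm. Behind, a label roll 80 mm across, top 62 mm up, at (+48, +30) mm. Origin under the plate's centre at table height, z up.
- cup_floor (a point): centre of the inner floor of the labeller's round cup, 14 mm above the table. The cup is 52 mm wide inside, 62 mm outside, its rim 48 mm above this floor, so the bottle's upper 40 mm stands out of it.
- hub_mouth (a point): centre of the top face of the steel drive hub, a ring 60 mm across, 66 mm above the table at the start. z up along the hub's axis; x and y along the two arms of its cross-shaped slot and turning with it (quarter turns are alike). Slot arms are 12 mm wide, 37 mm end to end, 26 mm deep, open below.
- clutch (a joint): how far the hub is pushed down on its vertical spring, m: 0 up (as at the start), 0.008 at the bottom stop. Starts to move at about 4.5 N of downward push, reaches the stop at about 9.5 N, springs back up when let go. It also sinks under a thing pushed on it that is not in mesh.
- drive_key: drive key, 120 g, upright in its rest at the start, any yaw. Origin on its axis at the underside of its collar (48 mm across, 6 thick), z up. Below: four lugs, a cross along its x and y, 32 mm over the tips, 9 wide, reaching 22 mm down, ends rounded; then a tapered pilot 14 mm across to 36 mm down. Above: flat-sided black grip from 14 to 62 mm up, 48 mm along x, 24 mm along y (pinch across y).
- key_rest: the key's rest, fixed to the table: a square foot 80 mm wide with a plastic block 64 mm square on it, top 42 mm above the table, with a 38 mm square hole in which the key stands, its collar on the block's top. Origin at the centre of its underside.
- stapler: bystander: blue desk stapler, 30 x 129 x 43 mm, origin at the centre of its underside
- flat_carton: bystander: small printed carton lying flat, 112 x 78 x 24 mm, origin at the centre of its underside
- glue_stick: bystander: glue stick standing, 28 mm across, 90 mm tall, origin at the centre of its underside
- tally_counter: bystander: small hand tally counter, 33 x 48 x 52 mm, origin at the centre of its underside
- hub (a joint): turn of the hub about its vertical axis, rad, positive anticlockwise from above; at 0 the slot's arms lie along the labeller's x and y. Starts anywhere in -0.78 to 0.78. Stiff friction (0.12 N m): it stays put under light twisting.

How it is judged:
By the outcome, as a careful person would: the job done as asked, in the order asked, and still so for the second after the job is handed in, while the arm keeps its last pose, push and grip.
It also fails if it takes over 58 s, if anything falls off the work surface, if the arm or the gripper's body presses on something with over 40 N, if the wrist force passes 120 N, or if a joint passes its speed limit or range.

### The arm

A 6-joint arm with a two-finger parallel gripper is mounted at the origin on the work surface; the furniture and walls round the work are solid. World frame = base frame: x ahead of the robot, y to its left, z up, the work surface at z = 0. Lengths are in m, angles in degrees, forces in N, time in s.
With the tool pointing down it reaches from about 0.375 to 0.9 m from the base axis. Payload 3.1 kg.
Tool frame: the origin (TCP) lies at the very end of the fingers, on their centre line; the grasp point (between the pads) lies 19 mm behind it; z points along the fingers, y is the line along which they close (so a half turn about z gives the same grasp; the last joint's range is limited). The gripper opens to 87 mm and grips with 3 to 60 N. Pads are 19 mm wide; open, the fingers measure 117 mm over their backs; the gripper's body (75 mm by 190 mm) begins 51 mm behind the grasp point.
Start: joints at [-10.227, 30.224, 82.088, -0, 67.689, -10.227], TCP at [0.625, 0, 0.199] pointing down, gripper open.
Joint ranges: [-176.69, 176.69], [-43.24, 126.21], [12.49, 139.97], [-82, 262], [0, 151.66], [-163.58, 163.58]. Speed limits (degrees/s): [159.86, 159.86, 180, 180, 180, 180].

### API

Orientations are given as a 3x3 rotation matrix whose columns are the frame's x, y, z axes.
In Python, from rig import bot, imaging gives the robot as it stands.
- The arm moves only by the tool drive_tool, never from a script. Its argument "deltas" is text: rows parted by semicolons, each of 5 numbers parted by spaces: the finger opening in mm, from 0 to 87, then the shift along the world's x, y, z in mm, then the turn about the world's z in rad. In form: jaw dx dy dz twist; .... A call has 1 to 12 rows; each row is the pose to reach, as a shift and turn from the pose commanded when the call began; what a row does not reach only later rows make up. A row lasts 1/10 s, in which the tool goes at most 50 mm and 8.59 degrees, less where a joint would pass 70% of its speed; a pose out of reach is approached as far as the arm can. A call with a gripper value outside its range is refused whole. The fingers move at their own pace and stop on an object; the grip force is fixed at half the most. Time passes only in rows, so rows that repeat a pose let the fingers close. It gives the time, the measured TCP pose, the force, the opening and the grip force at its end, in the units of the state.
- bot.read_state(): the state, without advancing time (a new reading comes with each control period).
- imaging.capture(name): name is "scene" or "side" or "wrist"; returns the picture (400x640x3 uint8, red, green, blue); there is no depth.
- imaging.camera_model(name): a dict with "fx", "fy", "cx", "cy" (pixels), "T" (4x4, takes a point from camera to world coordinates). Camera axes: x right, y down, z forward; pixel columns grow to the right and rows downward; lengths in m; the calibration is good to about 2 mm. The wrist camera is an equidistant fisheye: a pixel r from the principal point sees the ray r / f radians off the axis. A picture is of the moment at which its call begins: read the wrist's pose just before it. camera_model takes no time and is no camera call; for the wrist camera it gives the pose at the moment of the call.
- bot.hand_in(): hands the job in; it is judged then, once.
The state is a dict: "time_s": time; "joint_positions": joint angles; "qvel": joint speeds; "tau": joint torques, N m; "position": TCP position; "tcp_rot": TCP orientation; "force": force on the tool from outside, world axes, zero at the start; "moment": the same for the moment, N m; "opening": opening from 0.0 (shut) to 1.0 (fully open); "grasp_force": force on a finger pad.
Only numpy, scipy, OpenCV 4.12 (cv2) and the standard library are available. Lean on these libraries where they do the work, as an engineer would, in place of code of your own. Each camera call takes 0.05 s, during which the arm holds its last target. There are 200 camera calls.

## Working session

There is one attempt and no reset: what is moved stays moved. The work goes in short steps, Python scripts to look and compute and a tool call to move; the robot and the scene stay as the last step left them, time stands still between calls to the robot, and variables do not carry over. Pictures are saved under pics/ and viewed, at most 10 in all, crops included, and the job is handed in when it is done.

Besides the shell and the picture viewer there is one more tool, called as name(argument=value, ...) on one line, values as JSON. drive_tool: Moves the arm, as the interface text tells. Its arguments: {"type":"object","properties":{"deltas":{"type":"string"}},"required":["deltas"]}

```bash
mkdir -p pics; ls; python3 - <<'E'
from rig import bot, imaging
import cv2,numpy as np
s=bot.read_state();print(s['time_s'],s['position'],s['tcp_rot'],s['opening'])
for n in ['scene','side','wrist']:
    m=imaging.camera_model(n);im=imaging.capture(n);cv2.imwrite(f'pics/{n}0.png',im[:,:,::-1]);print(n,{k:np.round(v,4).tolist() for k,v in m.items()})
a=[cv2.imread(f'pics/{n}0.png') for n in ['scene','side','wrist']]
E
```

```text
pics
0.0 [6.24242338e-01 1.71648447e-04 1.98382384e-01] [[-2.90525303e-05  9.99997841e-01 -2.07785582e-03]
 [ 9.99999926e-01  2.98504237e-05  3.83968475e-04]
 [ 3.84029671e-04 -2.07784451e-03 -9.99997768e-01]] 0.9983019828678312
scene {'fx': 455.9887, 'fy': 455.9887, 'cx': 325.4863, 'cy': 197.7569, 'T': [[0.786, -0.3048, 0.5378, -0.2654], [-0.6178, -0.4175, 0.6664, -0.9744], [0.0214, -0.856, -0.5165, 0.8084], [0.0, 0.0, 0.0, 1.0]]}
side {'fx': 465.699, 'fy': 465.699, 'cx': 321.1241, 'cy': 195.2126, 'T': [[-0.8949, -0.2782, 0.3488, -0.0207], [-0.4462, 0.5561, -0.7012, 1.0571], [0.0011, -0.7831, -0.6218, 1.0342], [0.0, 0.0, 0.0, 1.0]]}
wrist {'fx': 309.7069, 'fy': 309.7069, 'cx': 322.3086, 'cy': 198.4098, 'T': [[1.0, 0.0002, -0.0027, 0.6237], [-0.0005, -0.965, -0.2623, 0.073], [-0.0026, 0.2623, -0.965, 0.3841], [0.0, 0.0, 0.0, 1.0]]}
```

View pics/scene0.png

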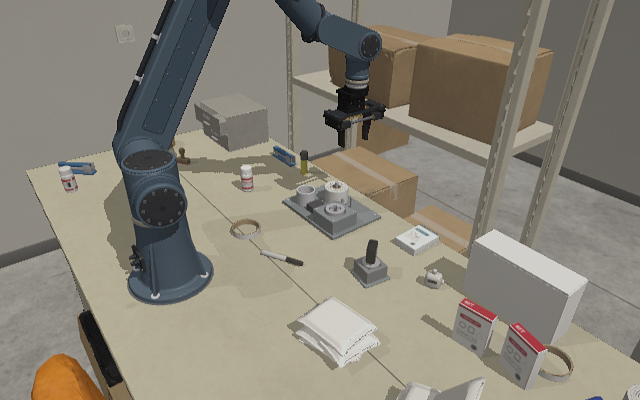

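View pics/side0.png

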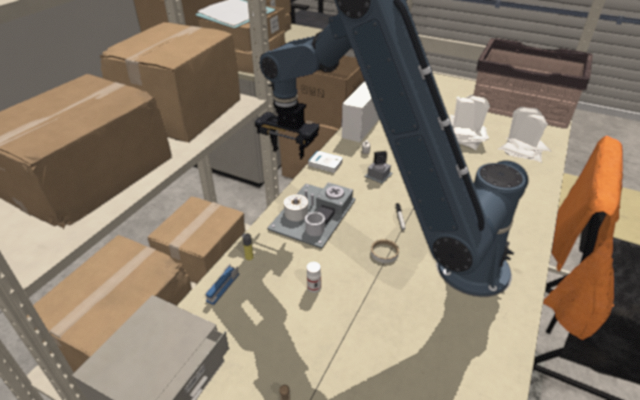

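View pics/wrist0.png

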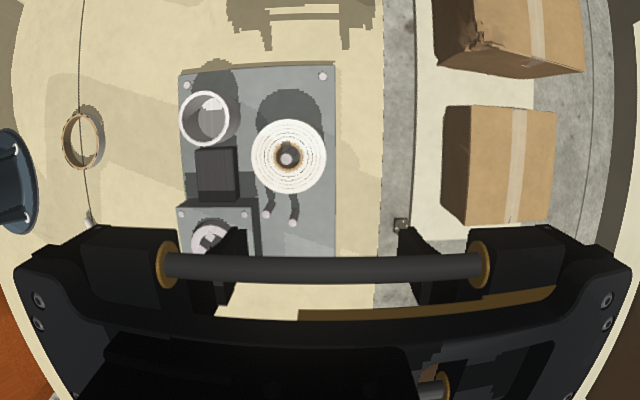

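The scene view shows the bottle at (247,178), the labeller at (330,207), the key in its rest at (371,262), and the stapler, glue stick, carton and counter. The side view shows the bottle at (314,277), the cup at (315,224) and the key at (380,165). In the wrist view the cup rim is at about (205,118) and the hub is partly hidden near (212,240); a second bottle sits far back, out of reach.

```bash
cat > h.py <<'E'
import numpy as np, cv2
from rig import bot, imaging
def ray(name,u,v,m=None):
    m=m or imaging.camera_model(name); x=(u-m['cx'])/m['fx']; y=(v-m['cy'])/m['fy']
    if name=='wrist':
        r=np.hypot(x,y); k=np.sin(r)/r if r>1e-9 else 1; d=np.array([x*k,y*k,np.cos(r)])
    else: d=np.array([x,y,1.])
    T=np.array(m['T']); return T[:3,3],T[:3,:3]@(d/np.linalg.norm(d))
def on(name,u,v,z,m=None):
    o,d=ray(name,u,v,m); return (o+d*(z-o[2])/d[2])
def tri(rs):
    A=sum(np.eye(3)-np.outer(d,d) for o,d in rs); b=sum((np.eye(3)-np.outer(d,d))@o for o,d in rs); return np.linalg.solve(A,b)
E
python3 - <<'E'
from h import *
np.set_printoptions(precision=4,suppress=True)
print('bottle top',tri([ray('scene',247,167),ray('side',314,266)]),on('scene',247,167,.088),on('side',314,266,.088))
print('back bottle',on('scene',67,170,.088))
print('key top',tri([ray('scene',372,241),ray('side',380,153)]),on('scene',372,241,.104),on('side',380,153,.104))
print('cup rim',on('wrist',205,118,.062),'roll',on('wrist',288.5,156.5,.062))
for p in [(178,72),(335,63)]: print('corner',on('wrist',*p,.012))
print('hub',on('scene',335,208,.066),on('side',334,190,.066))
a=cv2.imread('pics/scene0.png');b=cv2.imread('pics/side0.png')
c=[cv2.resize(x,(400,300),interpolation=cv2.INTER_CUBIC) for x in (a[150:210,210:290],b[250:310,274:354],a[235:295,330:410],b[140:200,340:420])]
cv2.imwrite('pics/c.png',np.vstack([np.hstack(c[:2]),np.hstack(c[2:])]))
E
```

```text
bottle top [0.3921 0.275  0.0859] [0.3937 0.2732 0.088 ] [0.3883 0.2783 0.088 ]
back bottle [-0.0979  0.6009  0.088 ]
key top [ 0.4241 -0.3105  0.1052] [ 0.4314 -0.3076  0.104 ] [ 0.4201 -0.3077  0.104 ]
cup rim [0.4963 0.0754 0.062 ] roll [0.5874 0.031  0.062 ]
corner [0.4392 0.1385 0.012 ]
corner [0.6379 0.1377 0.012 ]
hub [ 0.4938 -0.0811  0.066 ] [ 0.4961 -0.0796  0.066 ]
```

View pics/c.png

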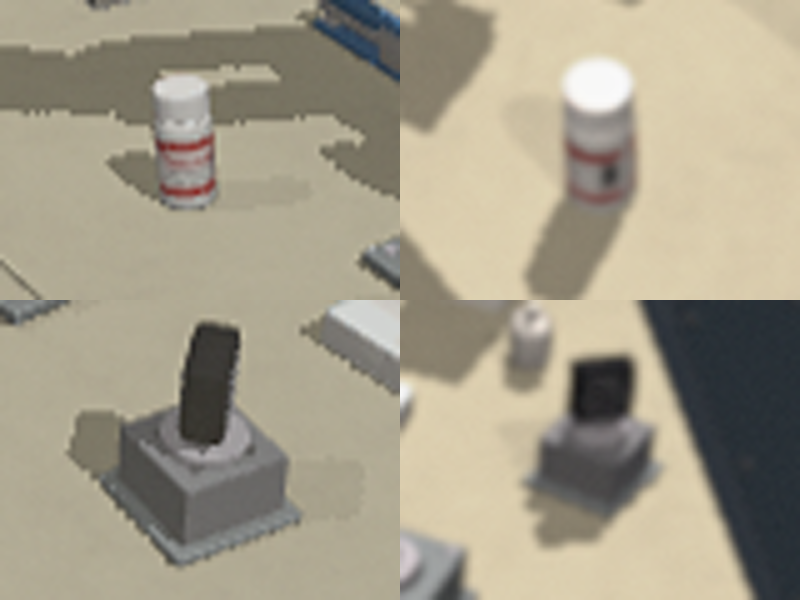

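The crops confirm the bottle's cap centre at scene (246,167) and side (314,267). The key's grip is tilted in appearance only by perspective, and the bottle is clear of its neighbours. I'm moving near the bottle for a wrist look.

drive_tool(deltas="87 -33 30 0 0; 87 -66 60 0 0; 87 -99 90 0 0; 87 -132 120 0 0; 87 -165 150 0 0; 87 -200 180 0 0; 87 -220 200 0 0; 87 -233 210 0 0; 87 -233 210 0 0")

```text
time_s: 1.05
position: [0.3903, 0.2107, 0.1993]
tcp_rot: [[-0.003, 1.0, -0.001], [1.0, 0.003, -0.0], [-0.0, -0.001, -1.0]]
force: [-1.0, -0.3, 0.8]
opening: 0.997
grasp_force: 0.0
```

```bash
python3 - <<'E'
from h import *
m=imaging.camera_model('wrist');s=bot.read_state();im=imaging.capture('wrist');cv2.imwrite('pics/w1.png',im[:,:,::-1])
print(s['time_s'],s['position'],s['force'],np.round(m['T'],4).tolist())
import json;json.dump({k:np.asarray(v).tolist() for k,v in m.items()},open('w1.json','w'))
E
```

```text
1.05 [0.39031317 0.21073163 0.19928476] [-1.03321028 -0.28918909  0.75503516] [[1.0, 0.0027, -0.0011, 0.3893], [0.0023, -0.9648, -0.2629, 0.2837], [-0.0018, 0.2629, -0.9648, 0.3849], [0.0, 0.0, 0.0, 1.0]]
```

View pics/w1.png

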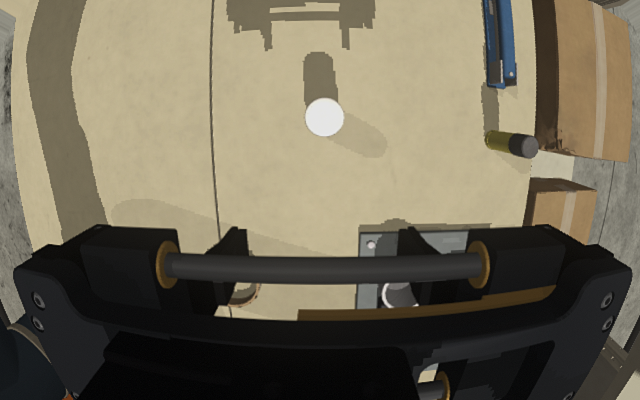

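The cap's top disc is centred at about (324,117); the way down is clear.

```bash
python3 - <<'E'
from h import *
import json
m=json.load(open('w1.json'));im=cv2.imread('pics/w1.png')
k=((im.min(2)>200)*255).astype(np.uint8);n,l,st,c=cv2.connectedComponentsWithStats(k[80:160,280:370])
i=1+st[1:,4].argmax();print(st[i]+np.array([280,80,0,0,0]),c[i]+[280,80]);u,v=c[i]+[280,80]
print(on('wrist',u,v,.088,m))
l=st[i][0]+280;print(on('wrist',l,v,.088,m)[0],on('wrist',l+st[i][2],v,.088,m)[0])
E
```

```text
[ 306   99   38   37 1111] [324.13051305 117.04140414]
[0.39055119 0.28273749 0.088     ]
0.3733530360144807 0.40941168343314777
```

drive_tool(deltas="87 0 40 0 0; 87 0 72 0 0; 87 0 72 -40 0; 87 0 72 -80 0; 87 0 72 -115 0; 87 0 72 -135 0; 87 0 72 -143 0; 87 0 72 -143 0")

```text
time_s: 1.9
position: [0.393, 0.2813, 0.0553]
tcp_rot: [[0.002, 1.0, -0.001], [1.0, -0.002, -0.001], [-0.001, -0.001, -1.0]]
force: [0.2, -0.2, -0.1]
opening: 0.998
grasp_force: 0.0
```

drive_tool(deltas="20 0 0 0 0; 20 0 0 0 0; 20 0 0 0 0; 20 0 0 0 0; 20 0 0 0 0; 20 0 0 0 0; 20 0 0 0 0; 20 0 0 0 0")

```text
time_s: 2.7
position: [0.392, 0.2821, 0.0564]
tcp_rot: [[-0.0, 1.0, 0.0], [1.0, 0.0, 0.0], [0.0, 0.0, -1.0]]
force: [-0.3, -0.6, 0.3]
opening: 0.413
grasp_force: 30.0
```

drive_tool(deltas="20 0 0 20 0; 20 0 0 60 0; 20 0 0 90 0; 20 15 -35 100 0; 20 30 -75 100 0; 20 50 -120 100 0; 20 68 -165 100 0; 20 85 -205 100 0; 20 97 -240 100 0; 20 103 -262 100 0; 20 103 -262 100 0; 20 103 -262 100 0")

```text
time_s: 3.9
position: [0.4943, 0.02, 0.156]
tcp_rot: [[0.002, 1.0, -0.002], [1.0, -0.002, 0.001], [0.001, -0.002, -1.0]]
force: [-0.4, -0.2, -1.2]
opening: 0.415
grasp_force: 29.9
```

```bash
python3 - <<'E'
from h import *
import json
m=imaging.camera_model('wrist');s=bot.read_state();im=imaging.capture('wrist');cv2.imwrite('pics/w2.png',im[:,:,::-1])
print(s['time_s'],s['position'],s['force'],s['opening'])
json.dump({k:np.asarray(v).tolist() for k,v in m.items()},open('w2.json','w'))
E
```

```text
3.9 [0.49428184 0.02003453 0.15596581] [-0.39786999 -0.20893562 -1.16602176] 0.4153935536453657
```

View pics/w2.png

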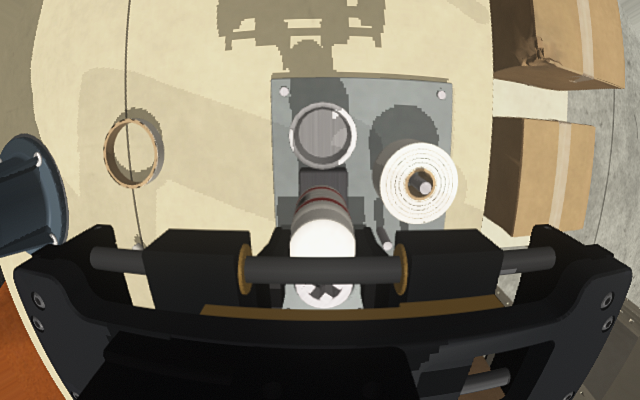

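The bottle hangs straight in the fingers, with its cap at (323,240). The cup rim circle is centred at about (323,134), and the hub cross shows near (322,292).

```bash
python3 - <<'E'
from h import *
import json
m=json.load(open('w2.json'))
for z,n,pts in [(.062,'rim L R T B',[(289.5,135),(357,135),(323,101),(323,168)]),(.062,'roll L R T B',[(379.5,182),(459,182),(419,142),(419,223)]),(.012,'plate corners',[(273,74),(453,79)])]:
    for p in pts: print(n,on('wrist',*p,z,m).round(4))
E
```

```text
rim L R T B [0.4635 0.0762 0.062 ]
rim L R T B [0.5243 0.0762 0.062 ]
rim L R T B [0.4937 0.1067 0.062 ]
rim L R T B [0.4936 0.0458 0.062 ]
roll L R T B [0.5463 0.0327 0.062 ]
roll L R T B [0.6278 0.0335 0.062 ]
roll L R T B [0.583  0.0712 0.062 ]
roll L R T B [ 0.5887 -0.0084  0.062 ]
plate corners [0.4411 0.1394 0.012 ]
plate corners [0.6381 0.1404 0.012 ]
```

drive_tool(deltas="20 -1 25 0 0; 20 -1 45 0 0; 20 -1 56 0 0; 20 -1 56 0 0; 20 -1 56 -15 0; 20 -1 56 -30 0; 20 -1 56 -42 0; 20 -1 56 -54 0; 20 -1 56 -64 0; 20 -1 56 -72 0; 20 -1 56 -78 0; 20 -1 56 -82 0")

```text
time_s: 5.15
position: [0.494, 0.0759, 0.0739]
tcp_rot: [[-0.0, 1.0, -0.0], [1.0, 0.0, -0.0], [-0.0, -0.0, -1.0]]
force: [0.2, -0.1, -0.6]
opening: 0.416
grasp_force: 29.9
```

drive_tool(deltas="20 0 0 -1 0; 20 0 0 -2 0; 20 0 0 -3 0; 20 0 0 -3 0")

```text
time_s: 5.55
position: [0.4941, 0.0761, 0.0715]
tcp_rot: [[-0.0, 1.0, 0.0], [1.0, 0.0, -0.0], [-0.0, 0.0, -1.0]]
force: [-0.2, -0.3, -1.0]
opening: 0.414
grasp_force: 29.9
```

drive_tool(deltas="20 0 0 -0.5 0; 20 0 0 -1 0; 20 0 0 -1 0; 20 0 0 -1 0")

```text
time_s: 5.95
position: [0.4941, 0.076, 0.0704]
tcp_rot: [[0.0, 1.0, 0.0], [1.0, -0.0, -0.0], [-0.0, 0.0, -1.0]]
force: [-0.4, 0.3, -0.1]
opening: 0.413
grasp_force: 29.9
```

drive_tool(deltas="20 0 0 -0.5 0; 20 0 0 -1 0; 20 0 0 -1 0; 20 0 0 -1 0")

```text
time_s: 6.35
position: [0.4942, 0.076, 0.0703]
tcp_rot: [[-0.0, 1.0, 0.001], [1.0, 0.0, -0.0], [-0.0, 0.001, -1.0]]
force: [-1.5, 0.2, 8.0]
opening: 0.413
grasp_force: 30.2
```

drive_tool(deltas="20 0 0 0.5 0; 80 0 0 0.5 0; 80 0 0 0.5 0; 80 0 0 0.5 0; 80 0 0 0.5 0; 80 0 0 0.5 0; 80 0 0 0.5 0; 80 0 0 15 0; 80 0 0 40 0; 80 0 0 80 0; 80 0 0 120 0; 80 0 0 130 0")

```text
time_s: 7.55
position: [0.4968, 0.076, 0.2034]
tcp_rot: [[-0.0, 1.0, 0.009], [1.0, 0.0, -0.001], [-0.001, 0.009, -1.0]]
force: [1.2, -0.0, -0.2]
opening: 0.919
grasp_force: 0.0
```

drive_tool(deltas="87 0 -45 0 0; 87 0 -90 0 0; 87 0 -135 0 0; 87 0 -180 0 0; 87 0 -215 0 0; 87 0 -226 0 0; 87 0 -226 0 0; 87 0 -226 0 0")

```text
time_s: 8.35
position: [0.4932, -0.1486, 0.1987]
tcp_rot: [[-0.0, 1.0, -0.002], [1.0, 0.0, 0.002], [0.002, -0.002, -1.0]]
force: [-0.4, 0.4, -1.1]
opening: 0.997
grasp_force: 0.0
```

```bash
cat > cap.py <<'E'
from h import *
import json,sys
n=sys.argv[1]
m=imaging.camera_model('wrist');s=bot.read_state();im=imaging.capture('wrist');cv2.imwrite(f'pics/{n}.png',im[:,:,::-1])
print(s['time_s'],s['position'],s['force'],s['opening'])
json.dump({k:np.asarray(v).tolist() for k,v in m.items()},open(f'{n}.json','w'))
E
python3 cap.py w3
```

```text
8.35 [ 0.4932428  -0.14864068  0.19872991] [-0.42549578  0.35964008 -1.08591986] 0.9973472576400133
```

View pics/w3.png

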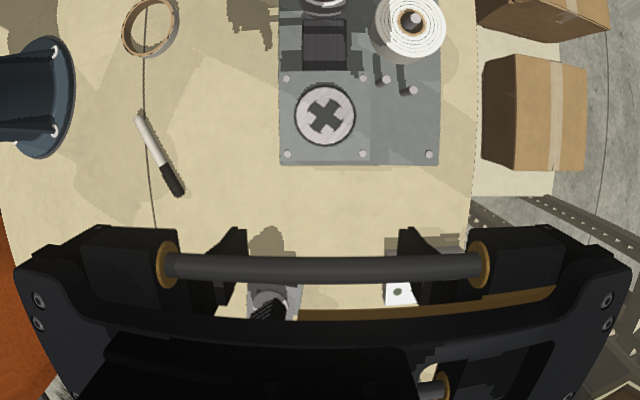

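drive_tool(deltas="87 -15 -45 0 0; 87 -30 -90 0 0; 87 -45 -135 0 0; 87 -60 -180 0 0; 87 -67 -215 0 0; 87 -70 -225 0 0; 87 -70 -225 0 0; 87 -70 -225 0 0")

```text
time_s: 9.2
position: [0.4243, -0.3724, 0.199]
tcp_rot: [[-0.002, 1.0, -0.001], [1.0, 0.002, 0.002], [0.002, -0.001, -1.0]]
force: [0.1, 0.5, 0.1]
opening: 1.0
grasp_force: 0.0
```

```bash
python3 cap.py w4
```

```text
9.2 [ 0.42426761 -0.37244901  0.19900542] [0.13386198 0.48013046 0.08508512] 0.9996586667444307
```

View pics/w4.png

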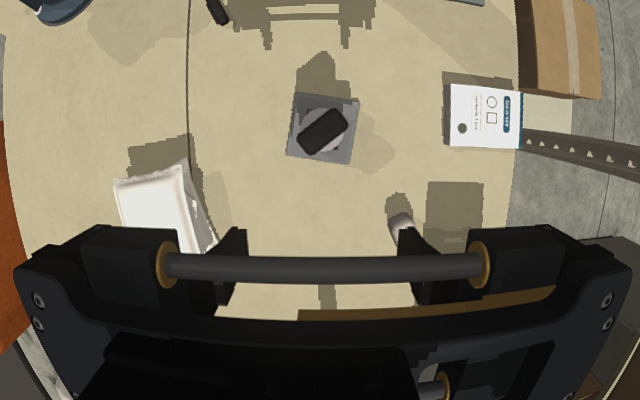

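The hub is at about (325,115), with its cross turned roughly 35–40° to the image. In the next view the key's grip is at about (322,131), its long side running up to the right, with the rest around it. I'll segment both in world coordinates.

```bash
cat > seg.py <<'E'
from h import *
import json
def W(pts,z,m): return np.array([on('wrist',u,v,z,m)[:2] for u,v in pts])*1000
def rectify(n,cx,cy,z,half=40,sc=6):  # top-down, mm grid; image up=+y
    m=json.load(open(n+'.json'));im=cv2.imread(f'pics/{n}.png');T=np.array(m['T']);N=2*half*sc
    g=(np.arange(N)+.5)/sc-half;X,Y=np.meshgrid(cx+g,cy-g)
    P=(np.dstack([X,Y,np.full_like(X,z*1000)])/1000-T[:3,3])@T[:3,:3]
    r=np.hypot(P[...,0],P[...,1]);k=np.arctan2(r,P[...,2])/r
    return cv2.remap(im,(m['cx']+m['fx']*P[...,0]*k).astype('f4'),(m['cy']+m['fy']*P[...,1]*k).astype('f4'),cv2.INTER_CUBIC)
E
python3 - <<'E'
from seg import *
a=rectify('w3',494,-74,.066);b=rectify('w4',424,-306,.104)
cv2.imwrite('pics/r.png',np.hstack([cv2.resize(a,(400,400)),cv2.resize(b,(400,400))]))
def mid(p): return
h=a.shape[0]
d=((a.max(2)<120)*255).astype(np.uint8); M=np.zeros_like(d);cv2.circle(M,(h//2,h//2),22*6,255,-1);d&=M
d=cv2.morphologyEx(d,cv2.MORPH_OPEN,np.ones((5,5)))
n,l,st,c=cv2.connectedComponentsWithStats(d);i=1+st[1:,4].argmax();cx,cy=c[i]
print('cross',st[i]/6,494+cx/6-40,-74-(cy/6-40),st[i][4]/36)
ys,xs=np.where(l==i);th=np.arctan2(-(ys-cy),xs-cx);r=np.hypot(xs-cx,ys-cy);w=r>60
print('cross angle',np.degrees(np.angle(np.sum(np.exp(4j*th[w])))/4))
w=((a.min(2)>150)*255).astype(np.uint8);cs=max(cv2.findContours(w,0,1)[0],key=cv2.contourArea);(x,y),r=cv2.minEnclosingCircle(cs);print('ring',494+x/6-40,-74-(y/6-40),r/6);e=cv2.fitEllipse(cv2.convexHull(cs));print(494+e[0][0]/6-40,-74-(e[0][1]/6-40),np.array(e[1])/6)
k=((b.max(2)<60)*255).astype(np.uint8);k=cv2.morphologyEx(k,cv2.MORPH_OPEN,np.ones((9,9)));cs=max(cv2.findContours(k,0,1)[0],key=cv2.contourArea);(x,y),s,ang=cv2.minAreaRect(cs);print('grip',424+x/6-40,-306-(y/6-40),np.array(s)/6,ang)
E
```

```text
cross [  22.5          23.33333333   35.83333333   34.83333333 4217.83333333] 494.1403103225722 -74.54925514679732 702.9722222222222
cross angle -36.76181222205513
ring 493.98274993896484 -74.67190297444662 29.26177469889323
493.95592753092444 -74.68576304117838 [58.11824036 58.35962423]
grip 422.4870020548503 -312.78380330403644 [23.54988352 47.00686646] 51.46593475341797
```

View pics/r.png

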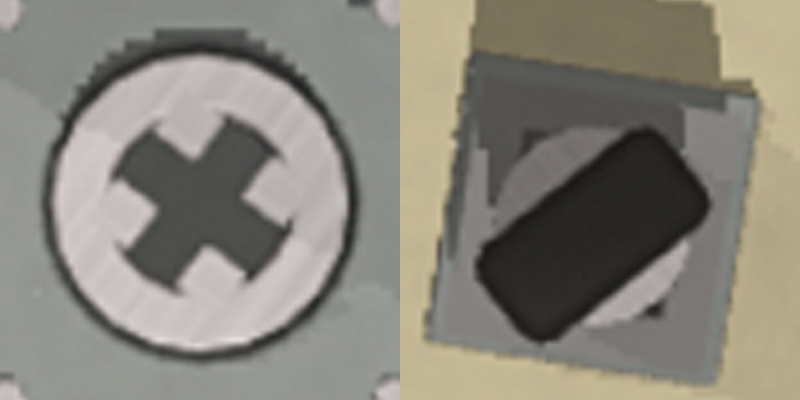

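Both are measured and match their known sizes. The hub centre is (494.0, -74.6) with its cross at 53.2°. The grip centre is (422.5, -312.8), 23.5×47 mm, with its long axis at 38.5°.

drive_tool(deltas="87 -1.5 30 0 -0.15; 87 -1.5 62 0 -0.3; 87 -1.5 62 0 -0.45; 87 -1.5 62 0 -0.6; 87 -1.5 62 0 -0.75; 87 -1.5 62 0 -0.9; 87 -1.5 62 0 -0.9; 87 -1.5 62 0 -0.9; 87 -1.5 62 0 -0.9")

```text
time_s: 10.15
position: [0.4226, -0.3121, 0.1994]
tcp_rot: [[0.781, 0.624, -0.0], [0.624, -0.781, 0.0], [0.0, -0.0, -1.0]]
force: [0.1, 0.4, 0.1]
opening: 1.004
grasp_force: 0.0
```

drive_tool(deltas="87 0 0 -40 0; 87 0 0 -80 0; 87 0 0 -110 0; 87 0 0 -128 0; 87 0 0 -135 0; 87 0 0 -135 0; 10 0 0 -135 0; 10 0 0 -135 0; 10 0 0 -135 0; 10 0 0 -135 0; 10 0 0 -135 0; 10 0 0 -135 0")

```text
time_s: 11.35
position: [0.4225, -0.313, 0.0646]
tcp_rot: [[0.783, 0.622, 0.0], [0.622, -0.783, -0.0], [0.0, 0.0, -1.0]]
force: [-0.4, -0.3, -0.3]
opening: 0.54
grasp_force: 0.0
```

drive_tool(deltas="10 0 0 0 0; 10 0 0 0 0; 10 0 0 0 0; 10 0 0 0 0")

```text
time_s: 11.75
position: [0.4226, -0.3131, 0.0643]
tcp_rot: [[0.783, 0.622, 0.0], [0.622, -0.783, -0.0], [0.0, 0.0, -1.0]]
force: [0.1, -0.7, -1.4]
opening: 0.275
grasp_force: 29.9
```

drive_tool(deltas="10 0 0 20 0; 10 0 0 55 0; 10 0 0 90 0; 10 10 35 90 0; 10 22 75 90 0.1; 10 35 117 90 0.2; 10 48 160 90 0.258; 10 60 200 90 0.258; 10 68 228 90 0.258; 10 71.5 238.4 90 0.258; 10 71.5 238.4 90 0.258; 10 71.5 238.4 90 0.258")

```text
time_s: 12.95
position: [0.4938, -0.0753, 0.1542]
tcp_rot: [[0.599, 0.801, -0.0], [0.801, -0.599, -0.001], [-0.001, 0.0, -1.0]]
force: [-0.3, -1.2, -1.4]
opening: 0.275
grasp_force: 29.9
```

```bash
python3 cap.py w5
```

```text
12.95 [ 0.49383203 -0.07534543  0.15423197] [-0.33966901 -1.16573154 -1.42718298] 0.2750358935393357
```

View pics/w5.png

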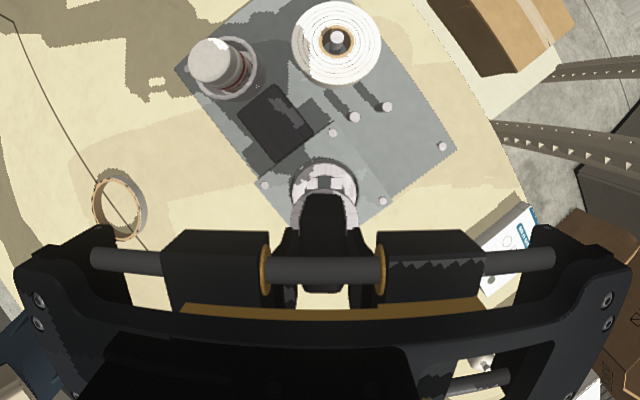

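The bottle stands upright in the cup at (220,65), and the key hangs straight over the hub at (323,200), with the yaw matching the cross.

drive_tool(deltas="10 0 0 -15 0; 10 0 0 -26 0; 10 0 0 -34 0; 10 0 0 -40 0; 10 0 0 -43 0; 10 0 0 -46 0; 10 0 0 -49 0; 10 0 0 -49 0")

```text
time_s: 13.8
position: [0.4939, -0.0745, 0.1052]
tcp_rot: [[0.599, 0.801, -0.0], [0.801, -0.599, 0.0], [-0.0, -0.0, -1.0]]
force: [0.5, -0.2, -1.4]
opening: 0.272
grasp_force: 29.9
```

Lugs are 5 mm in with no contact force, so they have meshed.

drive_tool(deltas="10 0 0 -4 0; 10 0 0 -8 0; 10 0 0 -12 0; 10 0 0 -15 0; 10 0 0 -17 0; 10 0 0 -17 0; 10 0 0 -17 0")

```text
time_s: 14.5
position: [0.494, -0.0746, 0.0883]
tcp_rot: [[0.599, 0.801, 0.0], [0.801, -0.599, -0.0], [0.0, 0.0, -1.0]]
force: [1.6, -0.4, -1.4]
opening: 0.274
grasp_force: 29.9
```

drive_tool(deltas="10 0 0 -2 0; 10 0 0 -4 0; 10 0 0 -5 0; 10 0 0 -6 0; 10 0 0 -6 0; 10 0 0 -6 0")

```text
time_s: 15.1
position: [0.4943, -0.0747, 0.0829]
tcp_rot: [[0.599, 0.801, 0.001], [0.801, -0.599, -0.0], [0.0, 0.001, -1.0]]
force: [-0.4, -0.3, 6.8]
opening: 0.271
grasp_force: 29.9
```

drive_tool(deltas="10 0 0 -1 0; 10 0 0 -2 0; 10 0 0 -3 0; 10 0 0 -3.5 0; 10 0 0 -3.5 0; 10 0 0 -3.5 0")

```text
time_s: 15.7
position: [0.4945, -0.0749, 0.0798]
tcp_rot: [[0.599, 0.801, 0.001], [0.801, -0.599, -0.001], [0.0, 0.002, -1.0]]
force: [-1.2, -0.2, 8.2]
opening: 0.275
grasp_force: 29.9
```

drive_tool(deltas="10 0 0 -0.5 0; 10 0 0 -1 0; 10 0 0 -1 0; 10 0 0 -1 0; 10 0 0 -1 0")

```text
time_s: 16.2
position: [0.4949, -0.0751, 0.0795]
tcp_rot: [[0.599, 0.801, 0.002], [0.801, -0.599, -0.001], [0.0, 0.003, -1.0]]
force: [-1.3, -0.5, 13.2]
opening: 0.275
grasp_force: 30.0
```

drive_tool(deltas="10 0 0 -0.5 0; 10 0 0 -0.5 0; 10 0 0 -0.5 0; 10 0 0 -0.5 0; 10 0 0 -0.5 0; 10 0 0 -0.5 0")

```text
time_s: 16.8
position: [0.495, -0.0752, 0.0794]
tcp_rot: [[0.599, 0.801, 0.003], [0.801, -0.599, -0.001], [0.001, 0.003, -1.0]]
force: [-2.3, -0.2, 16.8]
opening: 0.266
grasp_force: 30.0
```

```bash
python3 -c "
from rig import bot
print(bot.hand_in())"
```

```text
the job is handed in; nothing more can be done
None
```

I handed the job in at 16.8 s: the bottle stands upright in the cup, and the drive key is meshed and still gripped, holding the hub against its bottom stop with about 17 N. I took no picture after the key went in; its seating is judged from the force and height readings.

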